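Raise the cooling shelf to the second rung of its bench stand

ROBOT

A 6-joint arm with a two-finger parallel gripper is mounted at the origin on the work surface. World frame = base frame: x ahead of the robot, y to its left, z up, the work surface at z = 0. Lengths are in mm, angles in degrees, forces in N, time in s.
With the tool pointing down it reaches from about 350 to 850 mm from the base axis. Payload 8.1 kg.
Tool frame: the origin (TCP) lies at the very end of the fingers, on their centre line; the grasp point (between the pads) lies 19 mm behind it; z points along the fingers, y is the direction in which the jaws open and shut (so a half turn about z gives the same grasp; the last joint's range is limited). The gripper opens to 85 mm and grips with 20 to 120 N. Pads are 22 mm wide; open, the fingers measure 114 mm over their backs; the gripper's body (76 mm by 85 mm) begins 54 mm behind the grasp point. The pads swing forward as they close: fully open they stand 13 mm farther back than shut.
Start: joints at [58.476, 7.471, 85.268, -0, 87.261, -4.893], TCP at [268.927, 536.362, 231.292] pointing down, gripper open.
Joint ranges: [-169.43, 169.43], [-51.17, 129.36], [1.28, 143.12], [-76.62, 256.62], [0, 156.53], [-152.29, 152.29]. Speed limits (degrees/s): [136.94, 136.94, 159.86, 180, 180, 180].

INTERFACE

Orientations are given as [roll, pitch, yaw] about the fixed x, y, z axes, in that order (R = Rz(yaw) Ry(pitch) Rx(roll)).
In Python, from bench import r gives the robot as it stands.
- The arm moves only by the shell command python3 -m crank 'ROWS' [OPENING] [FORCE]. ROWS is JSON, a list that holds one entry, the list of rows, each a list of 6 numbers: the shift along the tool's x, y, z in m, then the turn, a rotation vector about the tool's x, y, z in rad. A call has 1 to 10 rows; each row is the pose to reach, as a shift and turn from the pose measured when the call began, along the tool's axes at that moment; what a row does not reach only later rows make up. A row lasts 1/8 s, in which the tool goes at most 62.5 mm and 10.7 degrees, less where a joint would pass 70% of its speed; a pose out of reach is approached as far as the arm can. A call with a gripper value outside its range is refused whole. OPENING is the closure, from 0 (fully open) to 1 (shut), set as the call begins (- or left out, the last holds). The fingers move at their own pace and stop on an object; FORCE is the grip in N (left out, the last holds). Time passes only in rows, so rows that repeat a pose let the fingers close. It gives the time, the measured TCP pose, the force and the opening at its end, in the units of the state.
- r.sense(): the state, without advancing time (a new reading comes with each control period).
- r.snapshot(name): name is "scene" or "top" or "wrist"; returns (picture, depth): 420x560x3 uint8, blue, green, red; 420x560 float32, mm along the optical axis (not along the pixel's ray), 0 where there is no reading.
- r.get_calibration(name): a dict with "mtx" (3x3 intrinsics, pixels), "cam_to_world" (4x4, takes a point from camera to world coordinates). Camera axes: x right, y down, z forward; pixel columns grow to the right and rows downward; lengths in mm; the calibration is good to about 2 mm. A picture is of the moment at which its call begins: read the wrist's pose just before it. get_calibration takes no time and is no camera call; for the wrist camera it gives the pose at the moment of the call.
- r.hand_in(): hands the job in, once; it reports no verdict.
Trained networks look in the newest picture that a camera, given by its name, has taken for a name from the list of things; names that differ only in an ending like _2 or _b are one class to them, and where a whole thing is asked for, a point or a joint stands for the part that bears it (a point fixed in the world has none). Each returns a list of dicts, best first, with "conf" (0 to 1); they miss things now and then, are a little off and sometimes report something else, mostly with a low value. They report only what shows in the picture. A call takes as long as a camera call.
- r.look_for(thing, camera): "extent" ([left, top, right, bottom] in pixels, round what is visible of it).
- r.landmark_of(thing, camera): "pixel" ([column, row] in pixels: a listed point, or the origin of a listed thing).
The state is a dict: "time": time; "joint_pos": joint angles; "qd": joint speeds; "joint_efforts": joint torques, N m; "tool_pos": TCP position; "tcp_rot": TCP orientation; "ft_force": force on the tool from outside, world axes, zero at the start; "wrist_torque": the same for the moment, N m; "finger_gap": finger opening in mm.
Only numpy, scipy, OpenCV 4.12 (cv2) and the standard library are available. Lean on these libraries where they do the work, as an engineer would, in place of code of your own. Each camera call takes 0.05 s, during which the arm holds its last target.

TASK

Raise the slatted cooling shelf so that it hangs on the second rung from the bottom of its bench stand: lift it by its bar handle until its swinging hook has gone past that rung and tipped back out above it, then lower it until the hook sits on the rung and carries the shelf, and let go. The rungs are clamped by hand and are not exactly where they ought to be, so feel for the seat: do not let the shelf drop, do not press the hook down hard onto the rung, and leave the bowl, jar and box alone.

Things in the scene. Friction and masses are not known exactly. Their poses are not given: they have to be found in the camera images.
- stand: Fixed metal bench stand like a small ladder, 316 mm high: two aluminium uprights (20 x 16 mm) 180 mm apart, joined at the top, three horizontal rubber-sleeved round rungs (12 mm thick) between them. Origin: on the table, midway between the uprights. Its x is square to the ladder and points away from the side where the shelf is; y runs along the rungs, z up.
- shelf (a joint): How far the shelf is raised, m: 0 at the bottom, where it starts, to 0.20. It slides freely straight up and down and falls if let go (weighs 0.55 to 0.9 kg with its hook). Hook seated on a rung at its proper height: about 0.045 (first), 0.115 (second), 0.185 (third); the rung's error adds to this. The hook's rubber up-stop gives 1 to 2 mm under the shelf's weight.
- handle (a point): Middle of the shelf's round bar handle: 12 mm thick, along the stand's y, 84 mm clear between its two posts, 140 mm in front of the ladder plane (stand x = -0.14), centre 110 mm above the table when the shelf is at the bottom, rising with it.
- hook: Swinging steel hook (gravity pawl) on the shelf, midway between the uprights. Origin: its pivot, 30 mm in front of the ladder plane, 70 mm above the table when the shelf is at the bottom. Its heavy tail holds its nose level; a rubber stop keeps it from tipping up. Seated, its pivot is about 10 mm above the rung's centre. Once past a rung the shelf cannot come back below it. Do not touch the hook.
- bowl: Loose steel mixing bowl, 150 mm across, 70 mm high, beside the stand; origin under its centre. Leave it alone.
- jar: Loose glass jar, 68 mm across, 90 mm high, on the other side of the stand; origin under its centre. Leave it alone.
- butterbox: Loose cardboard box, 100 x 65 x 50 mm high, near the jar; origin under its centre. Leave it alone.
- rung2_mark (a point): Where the second rung's centre ought to be: 175 mm above the table, midway between the uprights. First and third ought to be 70 mm below and above. But each real rung is clamped anywhere up to 12 mm above or below its proper height, each on its own, and is not measured.
- slats (a point): Top of the shelf's wooden slats right below the bar handle's middle, 54 mm below the bar's centre. The shelf is 200 mm wide and reaches to 218 mm in front of the ladder plane.
- nose (a point): Tip of the hook's nose: 36 mm from the pivot, 8 mm thick, level and 6 mm beyond the rungs' centre line at rest. Rising past a rung it is pushed down (up to 1.1 rad, dragging a newton or two), slides by, and swings back out level when the pivot is about 30 mm above that rung's centre; only then can it be lowered onto it.

How it is judged:
By the outcome, as a careful person would: the job done as asked, in the order asked, and still so for the second after the job is handed in, with the robot touching nothing.
It also fails if it takes over 51 s, if anything falls off the work surface, if the arm or the gripper's body presses on something with over 40 N, if the wrist force passes 120 N, or if a joint passes its speed limit or range.

## Working session

There is one attempt and no reset: what is moved stays moved. The work goes in short steps, Python scripts to look and compute and a shell command to move; the robot and the scene stay as the last step left them, time stands still between calls to the robot, and variables do not carry over. Pictures are saved under pics/ and viewed, and the job is handed in when it is done.

```bash
ls; mkdir -p pics; cat > h.py <<'E'
from bench import r
import numpy as np, cv2
def px2w(cam,uv,depth=None,d=None):
    c=r.get_calibration(cam);K=np.array(c["mtx"]);T=np.array(c["cam_to_world"])
    if d is None:
        u,v=int(round(uv[0])),int(round(uv[1]));p=depth[max(0,v-1):v+2,max(0,u-1):u+2];p=p[p>0];d=np.median(p) if p.size else np.nan
    q=np.linalg.inv(K)@[uv[0],uv[1],1]*d
    return (T@[*q,1])[:3]
E
python3 - <<'E'
from h import *
s=r.sense();print({k:np.round(v,3).tolist() for k,v in s.items()})
for cam in ("scene","top"):
    p,d=r.snapshot(cam);cv2.imwrite(f"pics/{cam}1.png",p);np.save(f"pics/{cam}1.npy",d)
    for t in ("stand","handle","hook","slats","nose","rung2_mark"):
        for o in r.landmark_of(t,cam)[:1]:
            print(cam,t,np.round(o["pixel"],1),round(o["conf"],2),np.round(px2w(cam,o["pixel"],d),0))
print(np.round(r.get_calibration("scene")["cam_to_world"],2))
print(r.sense()["time"])
E
```

```text
pics
{'time': 0.0, 'joint_pos': [58.475, 7.515, 85.329, 0.001, 87.258, -4.893], 'qd': [-0.053, -0.025, -0.009, -0.02, 0.014, 0.035], 'joint_efforts': [-0.001, -56.94, -50.056, -0.0, 0.015, 0.0], 'tool_pos': [268.65, 535.908, 230.247], 'tcp_rot': [-179.898, -0.01, 153.368], 'ft_force': [-0.788, -0.249, 0.045], 'wrist_torque': [-0.01, 0.004, -0.003], 'finger_gap': 85.181}
scene stand [237.4 206.5] 0.57 [ 643. -164.   -3.]
scene handle [275.8 157.5] 0.82 [ 499. -190.  112.]
scene hook [275.3 171.9] 0.63 [ 496. -198.   54.]
scene slats [274.5 174.9] 0.67 [ 506. -185.   55.]
scene nose [240.7 189.5] 0.64 [ 600. -234.   -1.]
top handle [376.6 250.8] 0.72 [ 494. -196.  117.]
top hook [365.  213.6] 0.71 [ 601. -175.   78.]
top slats [372.  254.2] 0.67 [ 485. -184.  111.]
top nose [363.3 198.2] 0.77 [ 637. -166.  109.]
top rung2_mark [366.2 193.9] 0.63 [ 631. -160.  190.]
[[-8.7000e-01  2.9000e-01 -3.9000e-01  9.8598e+02]
 [ 4.9000e-01  5.5000e-01 -6.8000e-01  6.9935e+02]
 [ 2.0000e-02 -7.8000e-01 -6.2000e-01  7.4717e+02]
 [ 0.0000e+00  0.0000e+00  0.0000e+00  1.0000e+00]]
0.7
```

View pics/scene1.png

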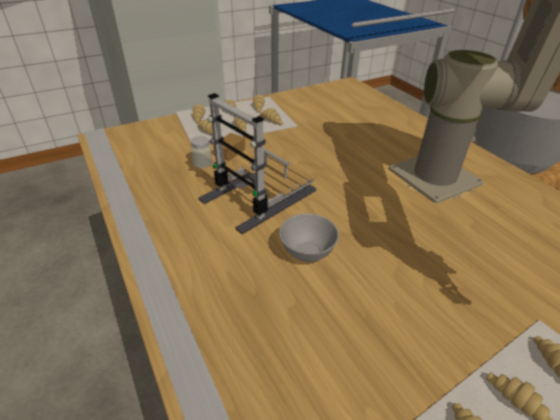

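View pics/top1.png

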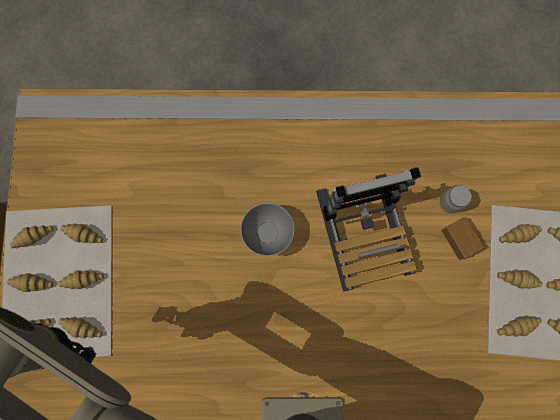

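The scene shows the stand around (237,150), with its shelf facing the robot, the bowl at (308,240) and the jar at (202,150). In the top view the bar handle is at about (380,250), and the upper beam runs from (337,190) to (418,173). Next I'll get the yaw and bar position from depth.

```bash
python3 - <<'E'
from h import *
d=np.load("pics/top1.npy");c=r.get_calibration("top");K=np.array(c["mtx"]);T=np.array(c["cam_to_world"])
v,u=np.mgrid[:420,:560];q=np.stack([u,v,np.ones_like(u)],-1)@np.linalg.inv(K).T*d[...,None]
W=q@T[:3,:3].T+T[:3,3]
def fit(m,n):
    P=W[m];c0=np.median(P,0);
    vx,vy,x,y=cv2.fitLine(P[:,:2].astype(np.float32),cv2.DIST_HUBER,0,.01,.01).ravel()
    print(n,len(P),P.min(0).round(),P.max(0).round(),P.mean(0).round(1),np.degrees(np.arctan2(vy,vx)))
roi=(u>320)&(u<425)&(v>160)&(v<300)&(d>0)
fit(roi&(W[...,2]>295),"beam")
fit(roi&(W[...,2]>97)&(W[...,2]<125)&(W[...,0]<540)&(W[...,0]>440),"bar")
fit(roi&(W[...,2]>45)&(W[...,2]<65)&(W[...,0]<560),"slats")
E
```

```text
beam 805 [ 596. -265.  295.] [667. -68. 324.] [ 631.  -167.1  310. ] -75.59946
bar 186 [ 477. -253.  108.] [ 512. -147.  123.] [ 495.2 -199.1  114.9] -75.76647
slats 2578 [ 399. -315.   45.] [559. -89.  65.] [ 484.3 -199.1   56.1] -86.95574
```

```bash
R='[-0.51,-0.55,-0.06,0,0,0.907]'; python3 -m crank '[[[-0.51,-0.55,-0.06,0,0,0.907],[-0.51,-0.55,-0.06,0,0,0.907],[-0.51,-0.55,-0.06,0,0,0.907],[-0.51,-0.55,-0.06,0,0,0.907],[-0.51,-0.55,-0.06,0,0,0.907],[-0.51,-0.55,-0.06,0,0,0.907],[-0.51,-0.55,-0.06,0,0,0.907],[-0.51,-0.55,-0.06,0,0,0.907],[-0.51,-0.55,-0.06,0,0,0.907],[-0.51,-0.55,-0.06,0,0,0.907]]]' 0 60
```

```text
time: 1.95
tool_pos: [443.1, -64.0, 281.8]
tcp_rot: [179.9, 0.0, 101.4]
ft_force: [0.8, -0.6, -0.4]
finger_gap: 85.2
```

```bash
python3 -m crank '[[[-0.133,0.004,0,0,0,-0.05],[-0.133,0.004,0,0,0,-0.05],[-0.133,0.004,0,0,0,-0.05],[-0.133,0.004,0,0,0,-0.05]]]' 0 60
python3 - <<'E'
from h import *
s=r.sense();print(s["tool_pos"],s["tcp_rot"])
cam="wrist";p,d=r.snapshot(cam);cv2.imwrite("pics/wrist1.png",p);np.save("pics/wrist1.npy",d)
c=r.get_calibration(cam);np.savez("pics/wc1.npz",K=c["mtx"],T=c["cam_to_world"]);print(np.round(c["cam_to_world"],2))
for t in ("handle","slats","nose","hook"):
    for o in r.landmark_of(t,cam)[:1]:
        print(t,np.round(o["pixel"],1),round(o["conf"],2),np.round(px2w(cam,o["pixel"],d),1))
E
```

```text
time: 2.45
tool_pos: [473.1, -193.9, 281.6]
tcp_rot: [179.9, -0.0, 104.2]
ft_force: [0.4, 0.1, 0.6]
finger_gap: 85.6
[ 473.12429397 -193.91238784  281.57998463] [ 1.79943623e+02 -1.93794633e-02  1.04163460e+02]
[[ 9.7000e-01  2.4000e-01  7.0000e-02  4.5709e+02]
 [ 2.5000e-01 -9.4000e-01 -2.5000e-01 -1.2904e+02]
 [ 0.0000e+00  2.6000e-01 -9.7000e-01  4.2436e+02]
 [ 0.0000e+00  0.0000e+00  0.0000e+00  1.0000e+00]]
handle [302.9 196.8] 0.93 [ 497.8 -198.9  116.4]
slats [297.4 182.2] 0.55 [ 490.2 -188.   112.2]
nose [443.2 182.6] 0.97 [ 635.1 -159.3   74.9]
hook [409.9 183. ] 0.97 [ 601.6 -167.6   78.5]
```

View pics/wrist1.png

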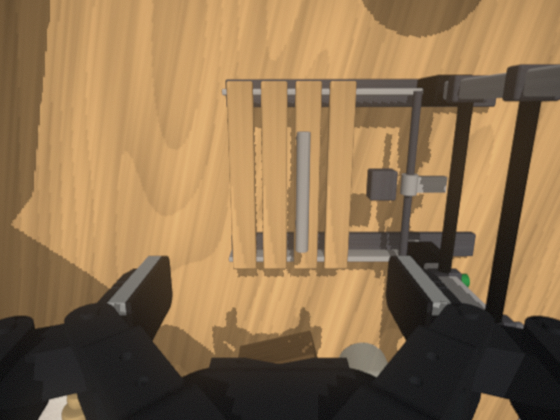

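The wrist picture shows the bar from (303,132) to (303,250), the hook at (410,183) and its nose at (443,183). The bar lies parallel to the image columns, so the yaw is right.

```bash
python3 - <<'E'
from h import *
def cloud(d,K,T):
    v,u=np.mgrid[:420,:560];q=np.stack([u,v,np.ones_like(u)],-1)@np.linalg.inv(K).T*d[...,None]
    return u,v,q@T[:3,:3].T+T[:3,3]
z=np.load("pics/wc1.npz");d=np.load("pics/wrist1.npy");u,v,W=cloud(d,z["K"],z["T"])
m=(u>285)&(u<325)&(v>125)&(v<260)&(W[...,2]>100)&(W[...,2]<130)&(d>0)
P=W[m];vx,vy,x,y=cv2.fitLine(P[:,:2].astype(np.float32),cv2.DIST_HUBER,0,.01,.01).ravel()
print("bar",len(P),P.mean(0),((P.max(0)+P.min(0))/2),np.degrees(np.arctan2(vy,vx)),np.percentile(P[:,2],[5,50,95]))
# rungs from scene depth, stand frame
c=r.get_calibration("scene");u,v,W=cloud(np.load("pics/scene1.npy"),np.array(c["mtx"]),np.array(c["cam_to_world"]))
a=np.radians(14.3);o=np.array([631,-165.5]);X=(W[...,0]-o[0])*np.cos(a)+(W[...,1]-o[1])*np.sin(a);Y=-(W[...,0]-o[0])*np.sin(a)+(W[...,1]-o[1])*np.cos(a)
m=(abs(X)<14)&(abs(Y)<70)&(W[...,2]>60)&(W[...,2]<290)
h,e=np.histogram(W[...,2][m],np.arange(60,291,5));print([(int(b),int(n)) for b,n in zip(e,h) if n])
c=r.get_calibration("top");u,v,W=cloud(np.load("pics/top1.npy"),np.array(c["mtx"]),np.array(c["cam_to_world"]))
E
```

```text
bar 1606 [ 495.77618626 -195.09169005  114.59306293] [ 496.7753029  -197.9768593   111.43743077] -75.676674 [111.04759414 114.965635   116.61486434]
[(60, 3), (65, 12), (70, 28), (95, 5), (100, 57), (105, 98), (180, 36), (185, 110), (190, 23), (245, 15), (250, 61), (255, 105)]
```

```bash
python3 -m crank '[[[-0.009,0.022,0.03,0,0,0],[-0.009,0.022,0.07,0,0,0],[-0.009,0.022,0.11,0,0,0],[-0.009,0.022,0.14,0,0,0],[-0.009,0.022,0.165,0,0,0],[-0.009,0.022,0.18,0,0,0],[-0.009,0.022,0.19,0,0,0],[-0.009,0.022,0.19,0,0,0]]]' 0 60
python3 - <<'E'
from h import *
cam="wrist";p,d=r.snapshot(cam);cv2.imwrite("pics/wrist2.png",p)
E
```

```text
time: 3.7
tool_pos: [497.3, -195.3, 92.1]
tcp_rot: [179.9, 0.0, 104.4]
ft_force: [-0.7, 0.5, -0.1]
finger_gap: 85.4
```

View pics/wrist2.png

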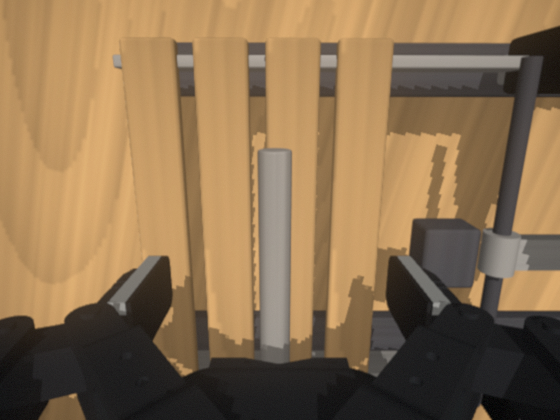

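The bar is at column 275, close to the middle of the fingers at about 280. I'll close on it.

```bash
python3 -m crank '[[[0,0,0,0,0,0],[0,0,0,0,0,0],[0,0,0,0,0,0],[0,0,0,0,0,0],[0,0,0,0,0,0],[0,0,0,0,0,0],[0,0,0,0,0,0],[0,0,0,0,0,0]]]' 1 80
```

```text
time: 4.75
tool_pos: [495.9, -196.2, 93.1]
tcp_rot: [-179.9, 0.0, 104.4]
ft_force: [-12.4, -1.2, 10.3]
finger_gap: 9.2
```

```bash
python3 -m crank '[[[0,0,0,0,0,0],[0,0,0,0,0,0]]]'
python3 - <<'E'
from h import *
print(r.sense()["ft_force"])
cam="wrist";p,d=r.snapshot(cam);cv2.imwrite("pics/wrist3.png",p)
E
```

```text
time: 5.0
tool_pos: [495.8, -196.2, 93.1]
tcp_rot: [-179.9, 0.0, 104.4]
ft_force: [-3.3, 0.7, 1.1]
finger_gap: 9.2
[-3.28864829  0.73697154  1.13302738]
```

View pics/wrist3.png

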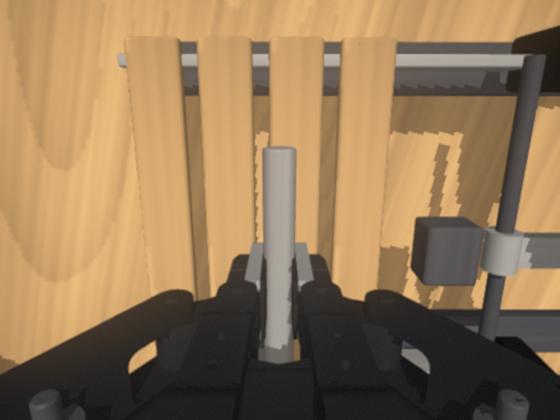

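The pads hold the bar on both sides (column 280, row 265), so the grip is centred. I'll try a short lift and watch the force.

```bash
python3 -m crank '[[[0,0,-0.004,0,0,0],[0,0,-0.01,0,0,0],[0,0,-0.015,0,0,0],[0,0,-0.02,0,0,0],[0,0,-0.02,0,0,0]]]'
python3 - <<'E'
from h import *
s=r.sense();print(s["ft_force"],s["wrist_torque"],s["tool_pos"])
cam="wrist";p,d=r.snapshot(cam);cv2.imwrite("pics/wrist4.png",p)
E
```

```text
time: 5.68
tool_pos: [495.7, -196.2, 113.5]
tcp_rot: [-179.9, 0.0, 104.4]
ft_force: [3.2, -1.6, -6.7]
finger_gap: 9.2
[ 3.15474628 -1.59744133 -6.71108409] [-0.31348299 -0.17573003 -0.0445913 ] [ 495.74320832 -196.15906363  113.47451235]
```

View pics/wrist4.png

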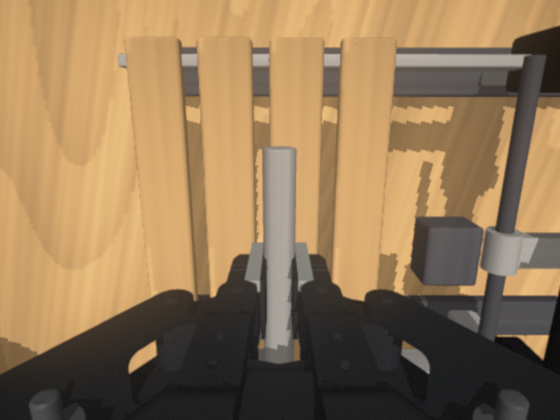

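The shelf follows, carrying about 7 N with no slip.

```bash
python3 -m crank '[[[0,0,-0.006,0,0,0],[0,0,-0.014,0,0,0],[0,0,-0.022,0,0,0],[0,0,-0.03,0,0,0],[0,0,-0.038,0,0,0],[0,0,-0.046,0,0,0],[0,0,-0.054,0,0,0],[0,0,-0.06,0,0,0],[0,0,-0.064,0,0,0],[0,0,-0.064,0,0,0]]]'
python3 -m crank '[[[0,0,-0.006,0,0,0],[0,0,-0.012,0,0,0],[0,0,-0.02,0,0,0],[0,0,-0.028,0,0,0],[0,0,-0.036,0,0,0],[0,0,-0.044,0,0,0],[0,0,-0.052,0,0,0],[0,0,-0.058,0,0,0],[0,0,-0.062,0,0,0],[0,0,-0.062,0,0,0]]]'
python3 - <<'E'
from h import *
s=r.sense();print(s["ft_force"],s["wrist_torque"],s["tool_pos"])
for cam in ("wrist","scene"):
    p,d=r.snapshot(cam);cv2.imwrite(f"pics/{cam}5.png",p)
    np.save(f"pics/{cam}5.npy",d)
    if cam=="wrist":c=r.get_calibration(cam);np.savez("pics/wc5.npz",K=c["mtx"],T=c["cam_to_world"])
    else: cv2.imwrite("pics/crop5.png",cv2.resize(p[80:230,180:340],None,fx=5,fy=4,interpolation=cv2.INTER_CUBIC)[:600,:800])
E
```

```text
time: 6.98
tool_pos: [495.7, -196.1, 177.5]
tcp_rot: [-179.9, 0.0, 104.4]
ft_force: [0.7, -3.3, -6.2]
finger_gap: 9.0
time: 8.22
tool_pos: [495.7, -196.1, 239.8]
tcp_rot: [-179.9, 0.0, 104.4]
ft_force: [-1.1, -4.7, -6.5]
finger_gap: 8.9
[-1.12591212 -4.65986921 -6.48053206] [-0.67606378  0.18758139 -0.02046799] [ 495.72441439 -196.14175338  239.79055938]
```

View pics/wrist5.png

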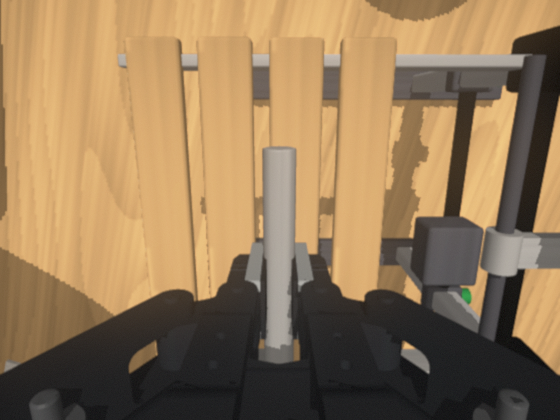

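View pics/crop5.png

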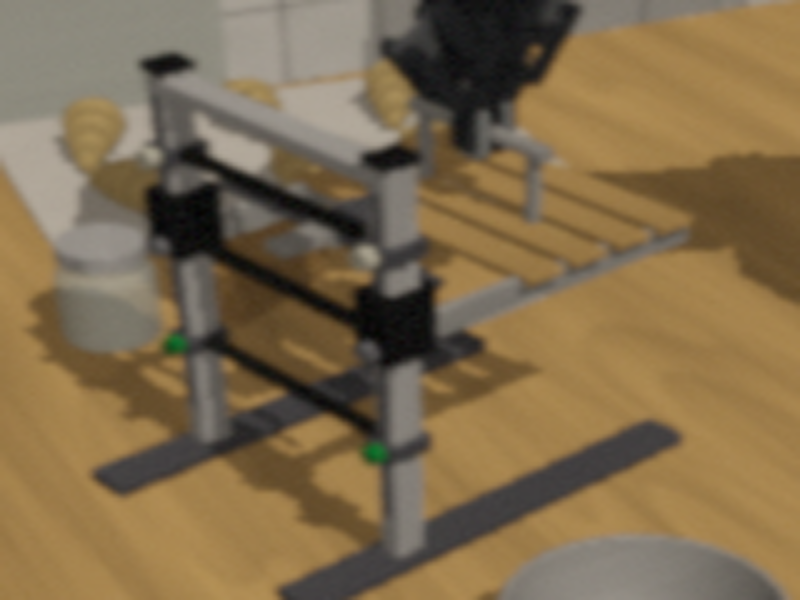

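The scene crop shows the shelf well up, with the hook's nose at crop (290,240), just above the second rung. I'll go up a little more for margin and check that the nose is level.

```bash
python3 -m crank '[[[0,0,-0.003,0,0,0],[0,0,-0.006,0,0,0],[0,0,-0.009,0,0,0],[0,0,-0.009,0,0,0],[0,0,-0.009,0,0,0]]]'
cat > chk.py <<'E'
from h import *
import sys
n=sys.argv[1]
s=r.sense();print(s["time"],np.round(s["ft_force"],1),s["tool_pos"].round(1) if hasattr(s["tool_pos"],'round') else s["tool_pos"])
def cloud(d,K,T):
    v,u=np.mgrid[:420,:560];q=np.stack([u,v,np.ones_like(u)],-1)@np.linalg.inv(K).T*d[...,None]
    W=q@T[:3,:3].T+T[:3,3]
    a=np.radians(14.3);o=np.array([631,-165.5])
    X=(W[...,0]-o[0])*np.cos(a)+(W[...,1]-o[1])*np.sin(a);Y=-(W[...,0]-o[0])*np.sin(a)+(W[...,1]-o[1])*np.cos(a)
    return u,v,X,Y,W[...,2]
for cam in ("wrist","scene"):
    p,d=r.snapshot(cam);cv2.imwrite(f"pics/{cam}{n}.png",p);c=r.get_calibration(cam)
    u,v,X,Y,Z=cloud(d,np.array(c["mtx"]),np.array(c["cam_to_world"]))
    if cam=="wrist":
        for lo in range(-40,16,6):
            m=(d>0)&(X>lo)&(X<lo+6)&(abs(Y)<9)&(Z>150)
            if m.sum(): print("hook X",lo,m.sum(),np.percentile(Z[m],[10,50,90]).round(1))
    else:
        cv2.imwrite(f"pics/crop{n}.png",cv2.resize(p[100:190,195:295],None,fx=8,fy=6.6,interpolation=cv2.INTER_CUBIC)[:600,:800])
        for ys in ((-70,-25),(25,70)):
          m=(d>0)&(abs(X)<14)&(Y>ys[0])&(Y<ys[1])
          h,e=np.histogram(Z[m],np.arange(60,290,3));print(ys,[(int(b),int(k)) for b,k in zip(e,h) if k])
        m=(d>0)&(abs(X)<14)&(abs(Y)<10)&(Z>60)
        h,e=np.histogram(Z[m],np.arange(60,290,3));print("mid",[(int(b),int(k)) for b,k in zip(e,h) if k])
E
python3 chk.py 6
```

```text
time: 8.95
tool_pos: [495.7, -196.2, 248.5]
tcp_rot: [-179.9, 0.0, 104.4]
ft_force: [-0.4, -5.0, -6.3]
finger_gap: 8.6
8.95 [-0.4 -5.  -6.3] [ 495.7 -196.2  248.5]
hook X -40 487 [223.9 227.9 230.4]
hook X -34 567 [230.8 232.4 233.6]
hook X -28 274 [231.4 232.5 233.5]
hook X -22 359 [228.3 229.1 229.8]
hook X -16 444 [227.  229.1 229.8]
hook X -10 430 [227.3 229.1 229.9]
hook X -4 207 [191.1 228.3 229.5]
hook X 2 79 [189.3 190.4 191.3]
(-70, -25) [(96, 2), (99, 3), (102, 14), (105, 20), (108, 8), (180, 4), (183, 11), (186, 22), (189, 14), (246, 1), (249, 8), (252, 16), (255, 23), (258, 6)]
(25, 70) [(99, 5), (102, 13), (105, 28), (108, 10), (177, 1), (180, 3), (183, 11), (186, 16), (189, 14), (246, 1), (249, 13), (252, 14), (255, 26), (258, 7)]
mid [(96, 2), (99, 3), (102, 4), (105, 13), (108, 5), (180, 2), (183, 4), (186, 12), (189, 5), (219, 8), (222, 10), (225, 17), (228, 13), (246, 1), (249, 3), (252, 8), (255, 10), (258, 1)]
```

View pics/crop6.png

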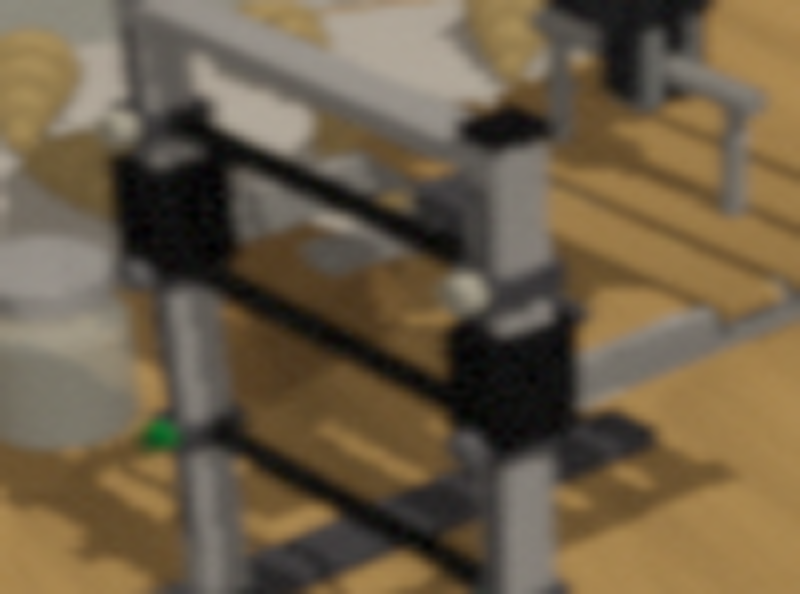

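View pics/wrist6.png

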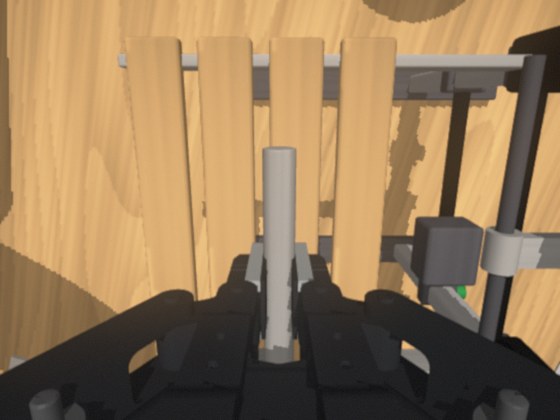

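The nose is level (top at 229 mm) and clear above rung 2, whose top is at about 191 mm. I expect it to seat with the TCP near 218–220. I'll lower most of the way, then feel for contact.

```bash
python3 -m crank '[[[0,0,0.003,0,0,0],[0,0,0.007,0,0,0],[0,0,0.011,0,0,0],[0,0,0.015,0,0,0],[0,0,0.018,0,0,0],[0,0,0.020,0,0,0],[0,0,0.022,0,0,0],[0,0,0.022,0,0,0]]]'
python3 -m crank '[[[0,0,0.001,0,0,0],[0,0,0.002,0,0,0],[0,0,0.003,0,0,0],[0,0,0.003,0,0,0]]]'
```

```text
time: 10.05
tool_pos: [495.7, -196.1, 226.2]
tcp_rot: [-179.9, 0.0, 104.4]
ft_force: [0.7, -4.2, -7.6]
finger_gap: 8.9
time: 10.55
tool_pos: [495.7, -196.1, 223.0]
tcp_rot: [-179.9, 0.0, 104.4]
ft_force: [0.2, -4.5, -7.9]
finger_gap: 9.4
```

```bash
python3 -m crank '[[[0,0,0.0005,0,0,0],[0,0,0.001,0,0,0],[0,0,0.0015,0,0,0],[0,0,0.0015,0,0,0]]]'
python3 -m crank '[[[0,0,0.0005,0,0,0],[0,0,0.001,0,0,0],[0,0,0.001,0,0,0]]]'
```

```text
time: 11.05
tool_pos: [495.7, -196.1, 221.4]
tcp_rot: [-179.9, 0.0, 104.4]
ft_force: [-0.3, -3.8, -6.6]
finger_gap: 9.0
time: 11.42
tool_pos: [495.7, -196.1, 220.4]
tcp_rot: [-179.9, 0.0, 104.4]
ft_force: [1.9, -2.9, -7.4]
finger_gap: 8.8
```

```bash
for i in 1; do python3 -m crank '[[[0,0,0.0005,0,0,0],[0,0,0.001,0,0,0],[0,0,0.001,0,0,0]]]'; done
python3 -m crank '[[[0,0,0.0005,0,0,0],[0,0,0.001,0,0,0],[0,0,0.001,0,0,0]]]'
```

```text
time: 11.8
tool_pos: [495.7, -196.2, 219.3]
tcp_rot: [-179.9, 0.0, 104.4]
ft_force: [0.7, -4.4, -7.5]
finger_gap: 9.1
time: 12.18
tool_pos: [495.7, -196.1, 218.3]
tcp_rot: [-179.9, 0.0, 104.4]
ft_force: [0.6, -4.3, -6.2]
finger_gap: 9.2
```

```bash
python3 -m crank '[[[0,0,0.0005,0,0,0],[0,0,0.001,0,0,0],[0,0,0.001,0,0,0]]]'
python3 -m crank '[[[0,0,0,0,0,0]]]'
```

```text
time: 12.55
tool_pos: [495.8, -196.2, 217.9]
tcp_rot: [-179.9, 0.1, 104.4]
ft_force: [-4.3, -1.1, 2.1]
finger_gap: 9.4
time: 12.68
tool_pos: [495.8, -196.1, 218.1]
tcp_rot: [-179.9, 0.1, 104.4]
ft_force: [-1.8, -4.3, -2.7]
finger_gap: 9.2
```

Contact. The load went from -7 N to about 0, at the expected height. I'll ease it down until the hook carries everything.

```bash
python3 -m crank '[[[0,0,0.0003,0,0,0],[0,0,0.0003,0,0,0],[0,0,0.0003,0,0,0]]]'
python3 chk.py 7
```

```text
time: 13.05
tool_pos: [495.8, -196.1, 218.0]
tcp_rot: [-179.9, 0.1, 104.4]
ft_force: [-3.9, -2.7, 2.1]
finger_gap: 9.3
13.05 [-3.9 -2.7  2.1] [ 495.8 -196.1  218. ]
hook X -40 497 [193.6 197.6 200.3]
hook X -34 548 [200.5 202.1 203.1]
hook X -28 277 [201.  202.2 203.1]
hook X -22 356 [197.9 198.9 199.6]
hook X -16 440 [197.4 198.8 199.5]
hook X -10 445 [195.9 198.7 199.6]
hook X -4 173 [186.9 198.4 199.3]
hook X 2 1 [190.8 190.8 190.8]
(-70, -25) [(96, 2), (99, 5), (102, 9), (105, 26), (108, 4), (177, 2), (180, 3), (183, 8), (186, 23), (189, 13), (246, 2), (249, 7), (252, 15), (255, 24), (258, 4)]
(25, 70) [(96, 1), (99, 7), (102, 13), (105, 27), (108, 6), (180, 6), (183, 6), (186, 18), (189, 16), (246, 3), (249, 11), (252, 12), (255, 31), (258, 5)]
mid [(96, 1), (99, 3), (102, 7), (105, 10), (108, 4), (180, 2), (183, 5), (186, 6), (189, 7), (192, 8), (195, 23), (198, 5), (243, 1), (249, 5), (252, 5), (255, 12), (258, 1)]
```

View pics/crop7.png

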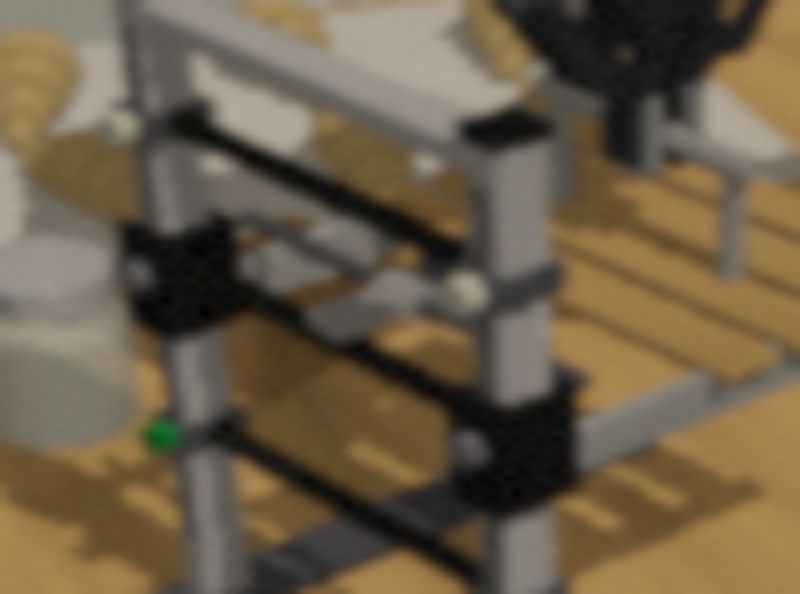

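The crop shows the nose at (350,310) lying across the second rung. The force is about zero to +2 N, so the rung carries the shelf. Letting go.

```bash
python3 -m crank '[[[0,0,0,0,0,0],[0,0,0,0,0,0],[0,0,0,0,0,0],[0,0,0,0,0,0],[0,0,0,0,0,0],[0,0,0,0,0,0],[0,0,0,0,0,0]]]' 0
python3 -c "
from h import *
p,d=r.snapshot('wrist');cv2.imwrite('pics/wrist8.png',p)"
```

```text
time: 14.02
tool_pos: [495.8, -196.2, 218.0]
tcp_rot: [-179.9, 0.1, 104.4]
ft_force: [0.6, 0.1, -0.3]
finger_gap: 85.7
```

View pics/wrist8.png

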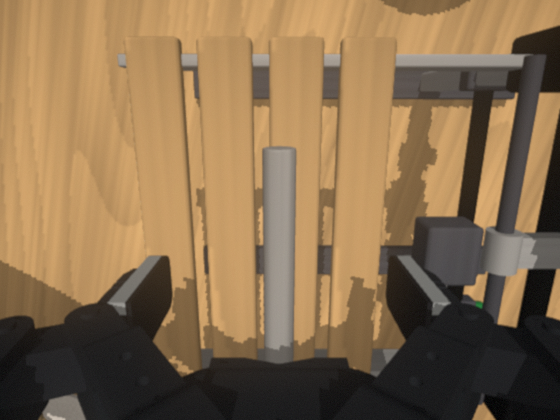

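The fingers are clear on both sides and the bar (column 280) hasn't moved. I'll retreat straight up.

```bash
python3 -m crank '[[[0,0,-0.01,0,0,0],[0,0,-0.03,0,0,0],[0,0,-0.06,0,0,0],[0,0,-0.1,0,0,0],[0,0,-0.13,0,0,0],[0,0,-0.14,0,0,0],[0,0,-0.14,0,0,0],[0,0,-0.14,0,0,0]]]'
python3 chk.py 9; python3 - <<'E'
from h import *
p,d=r.snapshot("top");cv2.imwrite("pics/top9.png",p)
a=cv2.imread("pics/scene1.png");b=cv2.imread("pics/scene9.png")
p,d=r.snapshot("wrist")
for t in ("handle","nose","hook"):
    for o in r.landmark_of(t,"wrist")[:1]: print(t,o["conf"],px2w("wrist",o["pixel"],d).round(1))
E
```

```text
time: 15.08
tool_pos: [495.5, -195.7, 356.4]
tcp_rot: [-179.8, -0.0, 104.4]
ft_force: [-0.9, 0.1, 0.3]
finger_gap: 85.0
15.075 [-0.9  0.1  0.3] [ 495.5 -195.7  356.4]
hook X -40 114 [194.5 197.7 200.4]
hook X -34 163 [200.4 201.8 203.2]
hook X -28 114 [200.1 201.9 203.1]
hook X -22 125 [197.5 198.7 199.5]
hook X -16 130 [197.4 198.5 199.3]
hook X -10 803 [198.8 303.2 307.9]
hook X -4 743 [198.7 258.8 308.3]
hook X 2 539 [198.4 307.1 308.4]
hook X 8 141 [306.6 307.5 308.4]
(-70, -25) [(99, 6), (102, 14), (105, 22), (108, 7), (180, 7), (183, 11), (186, 18), (189, 16), (249, 11), (252, 14), (255, 24), (258, 4)]
(25, 70) [(96, 1), (99, 5), (102, 16), (105, 23), (108, 10), (180, 4), (183, 11), (186, 20), (189, 12), (246, 2), (249, 10), (252, 16), (255, 26), (258, 6)]
mid [(96, 2), (99, 6), (102, 2), (105, 11), (108, 4), (180, 1), (183, 3), (186, 9), (189, 6), (192, 9), (195, 27), (198, 3), (243, 1), (249, 1), (252, 7), (255, 14), (258, 2)]
handle 0.78 [ 497.2 -198.1  241.1]
nose 0.74 [ 636.6 -161.5  199.7]
hook 0.62 [ 603.  -170.5  204. ]
```

View pics/crop9.png

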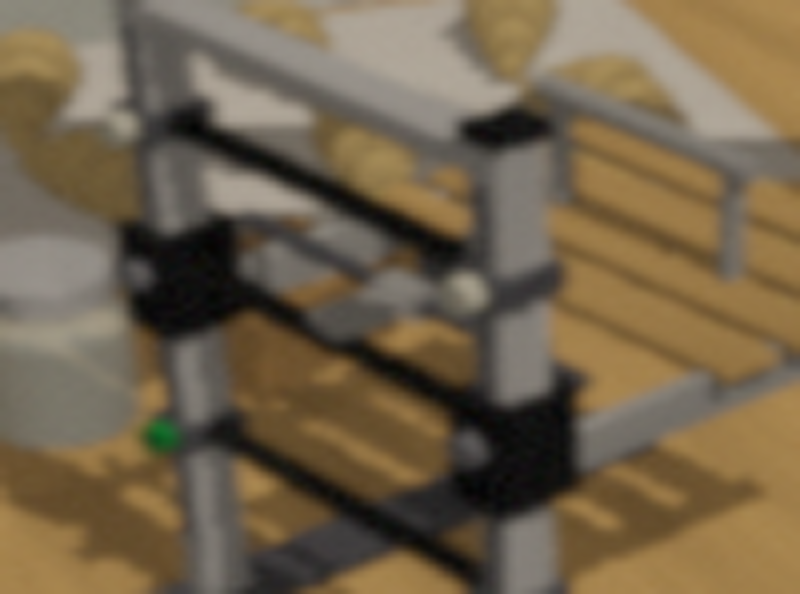

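View pics/top9.png

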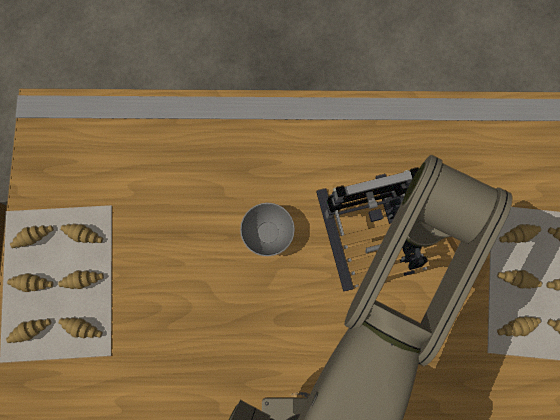

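The shelf hangs on the second rung: the nose rests across it at crop (350,310), and its top has stayed at 198.5 mm. In the top view the bowl is still at (268,230).

```bash
python3 -c "
from bench import r
print(r.hand_in())"
```

```text
the job is handed in; nothing more can be done
None
```

The shelf now hangs by its hook on the second rung. The gripper is open and clear above it, and I handed the job in at about 15 s on the robot's clock.

- **Lift:** I gripped the bar from above at 80 N and raised the shelf about 155 mm. The camera depth showed the nose tipped back level, well above rung 2, and below rung 3.
- **Seating:** I lowered in small steps. Contact came at about 125 mm of lift, roughly 10 mm above the nominal 115 mm, which matches the rung I measured as about 10 mm high. The vertical wrist force went from about -7 N to +2 N, so I did not press down hard before letting go.
- **Last checks:** The height of the hook's nose stayed the same after release (198.7 and 198.5 mm), and the wrist force read about zero. The bowl is where it was. In the last top view the arm hid the jar and box; the scene picture showed the jar in place. I never moved near any of the three.
- **Odd readings:** While holding the bar, the gripper reported an opening of about 9 mm although the bar is 12 mm. There was also a steady 3 to 5 N sideways force during the lift. The pictures showed a centred grip and no slipping.

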